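# Let the walnuts out of the lever dispenser

## Robot

A 7-joint arm with a two-finger parallel gripper is mounted at the origin on the work surface. World frame = base frame: x ahead of the robot, y to its left, z up, the work surface at z = 0. Lengths are in m, angles in rad, forces in N, time in s.
With the tool pointing down it reaches from about 0.4 to 0.85 m from the base axis. Payload 10.4 kg.
Tool frame: the origin (TCP) lies on the centre line of the jaws, within the pads' length; the fingertips stand r.tip_extent ahead of it and the grasp point (between the pads) lies 3 mm ahead of it (r.tip_extent is the distance from the TCP to the fingertips, in m); z points along the fingers, y is the direction in which the jaws open and shut (so a half turn about z gives the same grasp; the last joint's range is limited). The gripper opens to 87 mm and grips with 3 to 60 N. Pads are 19 mm wide; open, the fingers measure 117 mm over their backs; the gripper's body (75 mm by 190 mm) begins 51 mm behind the grasp point.
Start: joints at [1.287, 0.332, -0.065, 1.46, 0.022, 1.35, -0.088], TCP at [0.161, -0.604, 0.245] pointing down, gripper open.
Joint ranges: [-2.6, 2.6], [-0.5, 2.12], [-1.47, 1.34], [0.16, 2.42], [-1.27, 4.41], [0.06, 2.06], [-2.6, 2.6]. Speed limits (rad/s): [2.22, 2.22, 2.79, 2.79, 3.14, 3.14, 3.14].

## Interface

Orientations are given as a unit quaternion [x, y, z, w].
In Python, from bench import r gives the robot as it stands. The module is installed in compiled form; this text tells all that it offers.
- The arm moves only by the shell command python3 -m jog 'ROWS' [FORCE]. ROWS is JSON, a list of rows, each a list of 5 numbers: the shift along the tool's x, y, z in cm, then the turn about the tool's z in rad, then the closure, from 0 (fully open) to 1 (shut). A call has exactly 10 rows; each row shifts and turns the pose as measured when the row begins, along the tool's axes as they then stand; what a row does not reach is not made up. A row lasts 1/10 s, in which the tool goes at most 50 mm and 8.59 degrees, less where a joint would pass 70% of its speed; a pose out of reach is approached as far as the arm can. A call with a gripper value outside its range is refused whole. The fingers move at their own pace and stop on an object; FORCE is the grip in N (left out, the last holds). Time passes only in rows, so rows that do not move let the fingers close, or fill a call up. It gives the time, the measured TCP pose, the force and the opening at its end, in the units of the state.
- r.read_state(): the state, without advancing time (a new reading comes with each control period).
- r.camera(name): name is "side" or "top" or "wrist"; returns a dict with "pixels" (420x560x3 uint8, red, green, blue), "fx", "fy", "cx", "cy" (pixels), "k1" (the pictures are not rectified: a ray, as slopes to the right and down, at radius r is drawn at 1 + k1 r^2 times it, then the intrinsics apply), "camera_from_world" (4x4, takes a point from world to camera coordinates). Camera axes: x right, y up, looking along -z (the intrinsics and any distortion apply to the point x, -y, -z); pixel columns grow to the right and rows downward; lengths in m; the calibration is good to about 2 mm. A picture is of the moment at which its call begins. There is no depth.
- r.close_job(): hands the job in, once; it reports no verdict.
The state is a dict: "time": time; "joint_positions": joint angles; "joint_vel": joint speeds; "joint_torque": joint torques, N m; "ee_pos": TCP position; "eef_rot": TCP orientation; "ft_force": force on the tool from outside, world axes, zero at the start; "torque": the same for the moment, N m; "width": finger opening in m.
Only numpy, scipy, OpenCV 4.12 (cv2) and the standard library are available. Lean on these libraries where they do the work, as an engineer would, in place of code of your own. Each camera call takes 0.05 s, during which the arm holds its last target. There are 200 camera calls.

## Task

With a fingertip, press the dispenser's lever all the way down so that its linked lid swings fully open, and keep it down until all three walnuts have rolled into the tray. Then let the lever up slowly under the finger so that the lid eases shut without slamming, and move clear. Do not touch the walnuts or the lid itself, pick nothing up, and leave the jar, saucer and tongs where they are.

Things in the scene. Friction and masses are not known exactly. Their poses are not given: they have to be found in the camera images.
- lever_pad (a point): Centre of the top face of the lever's grey pad: 60 mm wide (x), 45 mm long (y), 8 mm thick, at the end of a steel arm at the dispenser's high, closed end. At rest 127 mm above the worktop, tilted 0.2 rad up at its free end; fully pressed 57 mm lower, tilted 0.3 rad down, shifted under 10 mm sideways. y points along the arm to the dispenser, whose wall is 120 mm off. Nothing under it.
- lever (a joint): Lever angle in rad: 0 at rest (up), 0.5 fully down on its stop. A return spring pushes it up: about 3 N at the pad at first, 6 to 7 N at the bottom. It follows the finger up as the finger rises, and flies back if let go.
- lid (a joint): Angle in rad of the steel end lid (56 x 62 mm), linked to the lever (lid = 2.5 x lever): 0 hangs shut over the chute's mouth, 1.25 fully open, swung outward and up over the tray. Let go when open, it slams. Closing evenly over 2 s or more (finger rising slower than 30 mm/s) is gentle; closing in under 1 s is a slam.
- lid_edge (a point): Middle of the lid's free lower edge; the lid's hinge is 65 mm from it. Not to be touched.
- tray (a point): Centre of the floor of the dispenser's catch tray, 6 mm above the worktop; 101 mm wide (x), 160 mm long (y) inside, walls 45 to 60 mm high. y points from the lever end to the tray end, z up. The dispenser is fixed: a white open-topped chute 56 mm wide, 190 mm long, 124 mm high, on a foot. From here the lid hangs at y = -77 mm, the lever pad's centre is at y = -403 mm, x = 0.
- walnut1_center (a point): Centre of a walnut (brown ball, 36 mm across, about 14 g), one of three in single file in the sloping chute: the lowest, lying against the shut lid. It rolls out by itself once the lid is well up.
- walnut2_center (a point): Centre of a walnut (brown ball, 36 mm across, about 14 g), one of three in single file in the sloping chute: the middle. It rolls out by itself once the lid is well up.
- walnut3_center (a point): Centre of a walnut (brown ball, 36 mm across, about 14 g), one of three in single file in the sloping chute: the highest. It rolls out by itself once the lid is well up.
- jar: Bystander: glass jar with steel cap, 86 mm across, 180 mm tall, standing loose; origin at the centre of its underside. Leave alone.
- saucer: Bystander: white ceramic saucer, 136 mm across, 20 mm high, loose; origin at the centre of its underside. Leave alone.
- tongs: Bystander: aluminium tongs lying loose, about 210 mm long (along their y), 50 mm wide, 14 mm high; origin at mid-length on the worktop. Leave alone.

How it is judged:
By the outcome, as a careful person would: the job done as asked, in the order asked, and still so for the second after the job is handed in, with the robot touching nothing.
It also fails if it takes over 38 s, if anything falls off the work surface, if the arm or the gripper's body presses on something with over 40 N, if the wrist force passes 120 N, or if a joint passes its speed limit or range.

## Working session

There is one attempt and no reset: what is moved stays moved. The work goes in short steps, Python scripts to look and compute and a shell command to move; the robot and the scene stay as the last step left them, time stands still between calls to the robot, and variables do not carry over. Pictures are saved under pics/ and viewed, about 8 in all and at most 12, crops included, and the job is handed in when it is done.

```bash
mkdir -p pics; python3 - <<'E'
from bench import r
import cv2,numpy as np
s=r.read_state();print(s['time'],s['ee_pos'],s['eef_rot'],s['width'],r.tip_extent,s['ft_force'])
for n in("top","side"):
    c=r.camera(n);cv2.imwrite(f'pics/{n}0.png',c['pixels'][:,:,::-1])
    print(n,c['fx'],c['fy'],c['cx'],c['cy'],c['k1']);print(np.round(c['camera_from_world'],4).tolist())
E
```

```text
0.0 [ 0.1610605  -0.6035432   0.24378749] [ 9.91509299e-01  1.30034116e-01 -1.14592236e-04 -6.51689312e-04] 0.08660565803624044 0.022 [-0.10562353 -0.78136036 -0.03165441]
top 473.5079065581488 473.5079065581488 276.8445207405256 213.17048298133358 -0.15248936655688014
[[-0.0155, -0.9998, 0.0084, 0.1443], [0.9987, -0.0151, 0.0491, -0.5439], [-0.049, 0.0091, 0.9988, -0.8475], [0.0, 0.0, 0.0, 1.0]]
side 429.9737558871592 429.9737558871592 280.26047864613884 206.4768608702695 -0.05773496840638013
[[-0.8589, -0.5118, 0.0198, 0.5315], [0.3476, -0.5541, 0.7564, -0.2142], [-0.3761, 0.6565, 0.6538, -0.7317], [0.0, 0.0, 0.0, 1.0]]
```

View pics/top0.png

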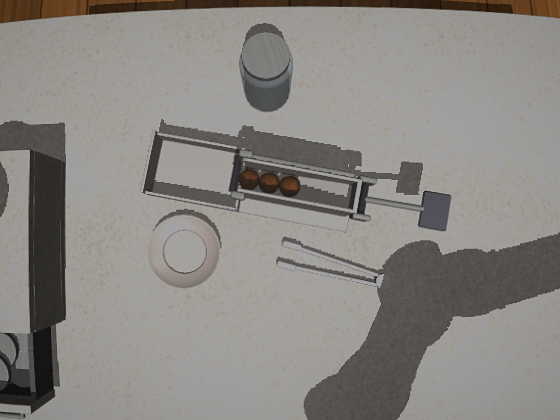

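View pics/side0.png

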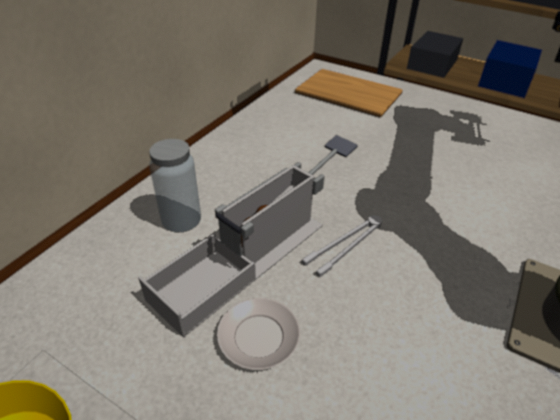

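Top view: the pad is centred at about (435,211) px with the arm coming from the left. The tray is at about (195,170), with the jar and saucer clear of the pad. The side view agrees, with the pad at about (341,146).

```bash
cat > h.py <<'E'
from bench import r
import cv2,numpy as np
def ray(c,px):
    K=np.array([[c['fx'],0,c['cx']],[0,c['fy'],c['cy']],[0,0,1]])
    u=cv2.undistortPoints(np.array([[px]],float),K,np.array([c['k1'],0,0,0,0.]))[0,0]
    T=c['camera_from_world'];R=T[:3,:3]
    return -R.T@T[:3,3],R.T@np.array([u[0],-u[1],-1])
def atz(c,px,z):
    o,d=ray(c,px);return o+d*(z-o[2])/d[2]
def proj(c,p):
    T=c['camera_from_world'];q=T[:3,:3]@p+T[:3,3];x,y=q[0]/-q[2],-q[1]/-q[2];f=1+c['k1']*(x*x+y*y)
    return c['fx']*x*f+c['cx'],c['fy']*y*f+c['cy']
E
python3 - <<'E'
from h import *
from scipy.spatial.transform import Rotation as Ro
c=r.camera("top");d=r.camera("side")
P=atz(c,(434.5,210.5),.127);print(P,proj(d,P))
for p in [(423,191),(451,193),(446,230),(418,226)]:print(atz(c,p,.127))
print('arm',atz(c,(366,200),.12),atz(c,(420,208),.125))
for p in [(155,134),(240,150),(145,193),(238,209)]:print('tray',atz(c,p,.05))
print(Ro.from_quat(r.read_state()['eef_rot']).as_matrix().round(3))
E
```

```text
[ 0.5409152  -0.11659289  0.127     ] (np.float64(339.89272971554504), np.float64(144.36433021160371))
[ 0.57257846 -0.0984985   0.127     ]
[ 0.5688766  -0.14542223  0.127     ]
[ 0.50920344 -0.13491672  0.127     ]
[ 0.516492   -0.08843617  0.127     ]
arm [ 0.55977463 -0.00634773  0.12      ] [ 0.54538836 -0.09323376  0.125     ]
tray [0.68817888 0.35038476 0.05      ]
tray [0.65617542 0.1992337  0.05      ]
tray [0.58325898 0.36770714 0.05      ]
tray [0.55250861 0.20375414 0.05      ]
[[ 0.966  0.258 -0.   ]
 [ 0.258 -0.966  0.001]
 [-0.    -0.001 -1.   ]]
```

```bash
python3 -m jog '[[4.3,-0.4,0,-0.08,1],[4.3,-0.4,0,-0.08,1],[4.3,-0.4,0,-0.08,1],[4.3,-0.4,0,-0.08,1],[4.3,-0.4,0,-0.08,1],[4.3,-0.4,0,-0.08,1],[4.3,-0.4,0,-0.08,1],[4.3,-0.4,0,-0.08,1],[4.3,-0.4,0,-0.08,1],[4.3,-0.4,0,-0.08,1]]' 20
cat > st.py <<'E'
from h import *
import sys
from scipy.spatial.transform import Rotation as Ro
s=r.read_state();R=Ro.from_quat(s['eef_rot']).as_matrix();p=np.array(s['ee_pos'])
yaw=np.arctan2(R[1,0],R[0,0]);g=np.array(eval(sys.argv[1]))
print('t',round(s['time'],2),'tip',(p+R[:,2]*r.tip_extent).round(4),'axis',R[:,2].round(3),'F',np.round(s['ft_force'],1),'w',s['width'])
print('tool shift cm (tip to goal)',(R.T@(g-p-R[:,2]*r.tip_extent)*100).round(2),'turn',round(yaw-np.arctan2(.981,.195),3),'q',np.round(s['joint_positions'],2))
E
python3 st.py '[.541,-.117,.16]'
```

```text
time: 1.2
ee_pos: [0.4813, -0.3217, 0.2403]
eef_rot: [0.858, 0.513, -0.002, -0.002]
ft_force: [-0.3, 0.1, -0.8]
width: 0.0148
t 1.2 tip [ 0.4812 -0.3217  0.2183] axis [-0.005  0.001 -1.   ] F [-0.3  0.1 -0.8] w 0.014804132074035768
tool shift cm (tip to goal) [20.87 -4.41  5.82] turn -0.298 q [ 0.85  0.26 -0.4   1.57  0.11  1.33 -0.06]
```

```bash
python3 -m jog '[[3,-0.2,0.5,-0.05,1],[3,-0.2,0.5,-0.05,1],[3,-0.2,0.5,-0.05,1],[3,-0.2,0.5,-0.05,1],[3,-0.2,0.5,-0.05,1],[2.5,-0.2,0.5,-0.05,1],[2,0,0.5,-0.03,1],[1,0,0.5,0,1],[0,0,0.5,0,1],[0,0,0,0,1]]'; python3 st.py '[.541,-.117,.15]'
```

```text
time: 2.2
ee_pos: [0.5405, -0.1099, 0.1926]
eef_rot: [0.754, 0.657, -0.001, -0.002]
ft_force: [0.1, -0.6, -0.3]
width: 0.0006
t 2.2 tip [ 0.5404 -0.1098  0.1706] axis [-0.005  0.002 -1.   ] F [ 0.1 -0.6 -0.3] w 0.0005556799085905155
tool shift cm (tip to goal) [-0.71  0.17  2.06] turn 0.058 q [ 0.62  0.26 -0.58  1.7   0.15  1.23 -0.13]
```

```bash
python3 -m jog '[[-0.4,0.1,0.5,0.03,1],[-0.3,0.1,0.5,0.02,1],[0,0,0.5,0,1],[0,0,0.5,0,1],[0,0,0,0,1],[0,0,0,0,1],[0,0,0,0,1],[0,0,0,0,1],[0,0,0,0,1],[0,0,0,0,1]]'; python3 st.py '[.541,-.117,.07]'
python3 - <<'E'
from h import *
a,b,w=[r.camera(n)['pixels'][:,:,::-1] for n in("top","side","wrist")]
A=cv2.resize(a[100:280,220:500],(560,360));B=cv2.resize(b[80:260,240:420],(240,240));W=cv2.resize(w,(240,180))
o=np.zeros((430,800,3),np.uint8);o[:360,:560]=A;o[:240,560:]=B;o[240:420,560:]=W;cv2.imwrite('pics/p3.png',o)
E
```

```text
time: 3.2
ee_pos: [0.5411, -0.1224, 0.171]
eef_rot: [0.774, 0.633, -0.002, -0.002]
ft_force: [0.5, -0.3, -1.0]
width: 0.0007
t 3.2 tip [ 0.541  -0.1224  0.149 ] axis [-0.005  0.001 -1.   ] F [ 0.5 -0.3 -1. ] w 0.0006783502569564483
tool shift cm (tip to goal) [ 0.53 -0.07  7.9 ] turn -0.004 q [ 0.62  0.29 -0.56  1.72  0.16  1.19 -0.18]
```

View pics/p3.png

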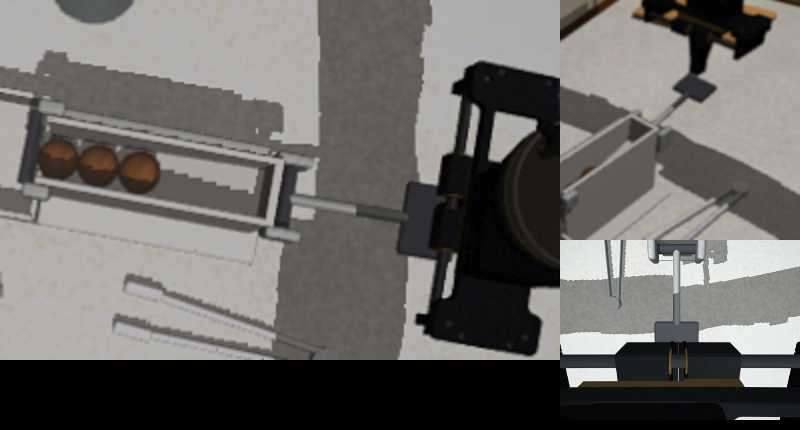

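The closed fingers stand over the middle of the pad (about (430,215) in the composite), and the walnuts sit against the shut lid. I'll press down now.

```bash
python3 -m jog '[[0.2,0,0.7,0,1],[0.2,0,0.7,0,1],[0,0,0.7,0,1],[0,0,0.7,0,1],[0,0,0.7,0,1],[0,0,0.7,0,1],[0,0,0.7,0,1],[0,0,0.7,0,1],[0,0,0.7,0,1],[0,0,0.3,0,1]]'; python3 st.py '[.542,-.115,.07]'
```

```text
time: 4.35
ee_pos: [0.5426, -0.1178, 0.1007]
eef_rot: [0.774, 0.633, -0.001, -0.001]
ft_force: [-0.6, 0.3, 5.7]
width: 0.0004
t 4.35 tip [ 0.5426 -0.1178  0.0787] axis [-0.002  0.001 -1.   ] F [-0.6  0.3  5.7] w 0.0003598577482535211
tool shift cm (tip to goal) [ 0.26 -0.11  0.87] turn -0.005 q [ 0.59  0.36 -0.55  1.79  0.21  1.06 -0.23]
```

```bash
python3 -m jog '[[0,0,0.4,0,1],[0,0,0.4,0,1],[0,0,0.2,0,1],[0,0,0.1,0,1],[0,0,0.1,0,1],[0,0,0,0,1],[0,0,0,0,1],[0,0,0,0,1],[0,0,0,0,1],[0,0,0,0,1]]'; python3 st.py '[.542,-.115,.07]'
```

```text
time: 5.35
ee_pos: [0.543, -0.116, 0.0935]
eef_rot: [0.774, 0.633, -0.001, -0.001]
ft_force: [-2.5, -2.3, 7.3]
width: 0.0006
t 5.35 tip [ 0.5429 -0.116   0.0715] axis [-0.002 -0.    -1.   ] F [-2.5 -2.3  7.3] w 0.0006051537462118664
tool shift cm (tip to goal) [ 0.08 -0.11  0.15] turn -0.004 q [ 0.59  0.37 -0.54  1.79  0.22  1.04 -0.24]
```

```bash
python3 -m jog '[[0,0,0.2,0,1],[0,0,0.2,0,1],[0,0,0.2,0,1],[0,0,0.2,0,1],[0,0,0.2,0,1],[0,0,0.2,0,1],[0,0,0.2,0,1],[0,0,0.2,0,1],[0,0,0.2,0,1],[0,0,0.2,0,1]]'; python3 st.py '[.542,-.115,.07]'
python3 - <<'E'
from h import *
a,b,w=[r.camera(n)['pixels'][:,:,::-1] for n in("top","side","wrist")]
A=cv2.resize(a[100:280,120:400],(560,360));B=cv2.resize(b[130:350,130:350],(240,240));W=cv2.resize(w,(240,180))
o=np.zeros((430,800,3),np.uint8);o[:360,:560]=A;o[:240,560:]=B;o[240:420,560:]=W;cv2.imwrite('pics/p4.png',o)
E
```

```text
time: 6.35
ee_pos: [0.5434, -0.1158, 0.0926]
eef_rot: [0.775, 0.632, -0.004, 0.003]
ft_force: [-12.6, -0.4, 29.9]
width: 0.0006
t 6.35 tip [ 0.5433 -0.116   0.0706] axis [-0.004 -0.01  -1.   ] F [-12.6  -0.4  29.9] w 0.000577785333378378
tool shift cm (tip to goal) [ 0.07 -0.15  0.06] turn -0.005 q [ 0.58  0.37 -0.54  1.79  0.23  1.04 -0.25]
```

View pics/p4.png

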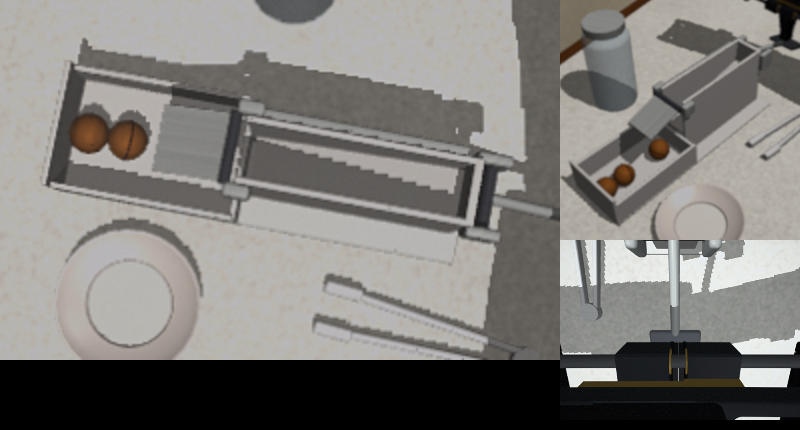

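On the stop: the force jumped to 30 N and the lid is up. Two walnuts lie at the tray's far end, at about (90,133) and (128,140). The third is just behind them under the lid, at (658,148) in the side inset. I'll hold and check that it settles clear.

```bash
python3 -m jog '[[0,0,0,0,1],[0,0,0,0,1],[0,0,0.1,0,1],[0,0,0,0,1],[0,0,0,0,1],[0,0,0.1,0,1],[0,0,0,0,1],[0,0,0,0,1],[0,0,0.1,0,1],[0,0,0,0,1]]'; python3 st.py '[.542,-.115,.07]'
python3 - <<'E'
from h import *
a,b=[r.camera(n)['pixels'][:,:,::-1] for n in("top","side")]
A=cv2.resize(a[110:220,130:270],(420,330));B=cv2.resize(b[190:340,130:270],(380,407))
o=np.zeros((410,800,3),np.uint8);o[:330,:420]=A;o[:407,420:]=B;cv2.imwrite('pics/p5.png',o)
E
```

```text
time: 7.5
ee_pos: [0.5431, -0.1158, 0.0935]
eef_rot: [0.775, 0.632, -0.005, 0.003]
ft_force: [-4.4, -0.8, 8.9]
width: 0.0004
t 7.5 tip [ 0.543  -0.116   0.0715] axis [-0.004 -0.012 -1.   ] F [-4.4 -0.8  8.9] w 0.00041946058958204006
tool shift cm (tip to goal) [ 0.08 -0.12  0.15] turn -0.006 q [ 0.58  0.37 -0.54  1.79  0.23  1.04 -0.25]
```

View pics/p5.png

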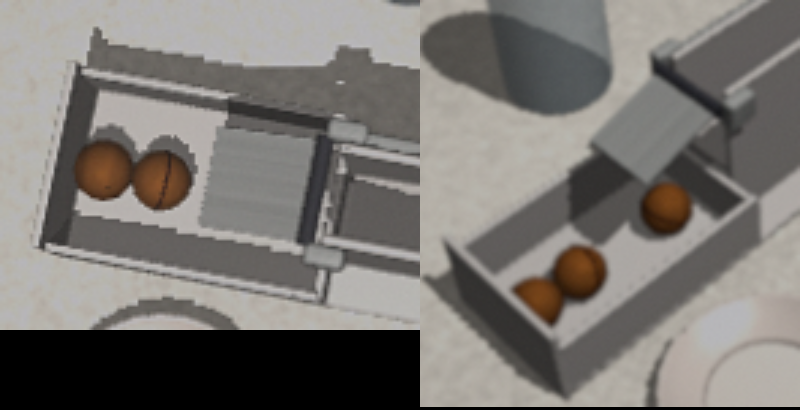

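```bash
python3 - <<'E'
from h import *
b=r.camera("side");T=np.array([.620,.281]);u=np.array([.195,.981]);x=np.array([.981,-.195])
P=atz(b,(220.6,267),.024);print(P,'tray x,y',(P[:2]-T)@x,(P[:2]-T)@u)
for p in[(537,303),(580,273)]:
    P=atz(b,(130+(p[0]-420)*140/380,190+p[1]*150/407),.024);print((P[:2]-T)@x,(P[:2]-T)@u)
# current lever-end hinge/lid edge estimates in side: lid lower-left/right free corners in composite
for e in np.arange(.03,.09,.01):
    q=np.r_[T-.077*u,e];print(e,proj(b,q))
E
```

```text
[0.61021745 0.23105165 0.024     ] tray x,y 0.00014324457387897087 -0.05090692580564113
0.0010515509276066387 0.05761829271030041
-0.00010570178065888875 0.023890349386727096
0.03 (np.float64(230.81527183768515), np.float64(257.20611994878095))
0.04 (np.float64(230.5116237676818), np.float64(253.55816268585764))
0.05 (np.float64(230.20332947531992), np.float64(249.84880394831717))
0.060000000000000005 (np.float64(229.89029031877016), np.float64(246.07658036293554))
0.07 (np.float64(229.5724052110502), np.float64(242.23998519107892))
0.08000000000000002 (np.float64(229.2495705655244), np.float64(238.33746688602665))
```

The third walnut rests on the tray floor at tray y ≈ -51 mm, x ≈ 0 and isn't moving. It lies below the arc of the lid's edge. I'll ease the lever up at about 15 mm/s.

```bash
python3 -m jog '[[0,0,-0.1,0,1],[0,0,-0.1,0,1],[0,0,-0.15,0,1],[0,0,-0.15,0,1],[0,0,-0.15,0,1],[0,0,-0.15,0,1],[0,0,-0.15,0,1],[0,0,-0.15,0,1],[0,0,-0.15,0,1],[0,0,-0.15,0,1]]'; python3 st.py '[.542,-.116,.127]'
```

```text
time: 8.65
ee_pos: [0.5425, -0.1182, 0.1061]
eef_rot: [0.776, 0.631, -0.007, 0.004]
ft_force: [-2.1, -2.2, 4.5]
width: 0.0002
t 8.65 tip [ 0.5423 -0.1185  0.0841] axis [-0.005 -0.015 -1.   ] F [-2.1 -2.2  4.5] w 0.00020334931863752063
tool shift cm (tip to goal) [ 0.17 -0.09 -4.29] turn -0.009 q [ 0.58  0.35 -0.54  1.78  0.22  1.07 -0.25]
```

```bash
python3 -m jog '[[0,0,-0.15,0,1],[0,0,-0.15,0,1],[0,0,-0.15,0,1],[0,0,-0.15,0,1],[0,0,-0.15,0,1],[0,0,-0.15,0,1],[0,0,-0.15,0,1],[0,0,-0.15,0,1],[0,0,-0.15,0,1],[0,0,-0.15,0,1]]'; python3 st.py '[.542,-.116,.127]'
```

```text
time: 9.65
ee_pos: [0.5423, -0.119, 0.1221]
eef_rot: [0.776, 0.631, -0.007, 0.004]
ft_force: [-1.1, -3.2, 3.6]
width: 0.0003
t 9.65 tip [ 0.5422 -0.1193  0.1001] axis [-0.005 -0.016 -1.   ] F [-1.1 -3.2  3.6] w 0.0002745489056609966
tool shift cm (tip to goal) [ 0.28 -0.09 -2.7 ] turn -0.01 q [ 0.59  0.34 -0.55  1.77  0.21  1.1  -0.24]
```

```bash
python3 -m jog '[[0,0,-0.15,0,1],[0,0,-0.15,0,1],[0,0,-0.15,0,1],[0,0,-0.15,0,1],[0,0,-0.15,0,1],[0,0,-0.15,0,1],[0,0,-0.15,0,1],[0,0,-0.15,0,1],[0,0,-0.15,0,1],[0,0,-0.15,0,1]]'; python3 st.py '[.542,-.116,.127]'
```

```text
time: 10.65
ee_pos: [0.5428, -0.1172, 0.1382]
eef_rot: [0.776, 0.631, -0.006, 0.004]
ft_force: [0.2, -1.1, 2.5]
width: 0.0004
t 10.65 tip [ 0.5427 -0.1175  0.1162] axis [-0.005 -0.014 -1.   ] F [ 0.2 -1.1  2.5] w 0.0004074698660148949
tool shift cm (tip to goal) [ 0.12 -0.1  -1.08] turn -0.009 q [ 0.59  0.32 -0.55  1.75  0.2   1.13 -0.23]
```

```bash
python3 -m jog '[[0,0,-0.15,0,1],[0,0,-0.15,0,1],[0,0,-0.15,0,1],[0,0,-0.15,0,1],[0,0,-0.15,0,1],[0,0,-0.15,0,1],[0,0,-0.15,0,1],[0,0,-0.15,0,1],[0,0,-0.15,0,1],[0,0,-0.15,0,1]]'; python3 st.py '[.542,-.116,.127]'
```

```text
time: 11.65
ee_pos: [0.5427, -0.1151, 0.1538]
eef_rot: [0.775, 0.632, -0.006, 0.003]
ft_force: [-0.3, -0.1, -0.6]
width: 0.0002
t 11.65 tip [ 0.5426 -0.1153  0.1318] axis [-0.006 -0.012 -1.   ] F [-0.3 -0.1 -0.6] w 0.0002061802974972331
tool shift cm (tip to goal) [-0.07 -0.04  0.48] turn -0.007 q [ 0.6   0.3  -0.56  1.74  0.19  1.16 -0.22]
```

```bash
python3 -m jog '[[0,0,-0.2,0,1],[0,0,-0.2,0,1],[0,0,-0.3,0,1],[0,0,-0.5,0,1],[0,0,-0.8,0,1],[-0.5,0,-1,0,1],[-1,0,-1,0,1],[-1,0,-1,0,1],[-1,0,-1,0,1],[0,0,0,0,1]]'; python3 -m jog '[[-1,0,-1,0,1],[-1,0,-1,0,1],[-1,0,-1,0,1],[-1,0,-1,0,1],[-1,0,-1,0,1],[-1,0,0,0,1],[0,0,0,0,1],[0,0,0,0,1],[0,0,0,0,1],[0,0,0,0,1]]'; python3 st.py '[.542,-.116,.127]'
python3 - <<'E'
from h import *
a,b=[r.camera(n)['pixels'][:,:,::-1] for n in("top","side")]
A=cv2.resize(a[80:290,130:480],(500,300));B=cv2.resize(b[120:380,130:400],(300,289))
o=np.zeros((300,800,3),np.uint8);o[:300,:500]=A;o[:289,500:]=B;cv2.imwrite('pics/p6.png',o)
E
```

```text
time: 12.65
ee_pos: [0.5352, -0.1531, 0.2207]
eef_rot: [0.776, 0.631, -0.006, 0.003]
ft_force: [0.4, 0.4, -0.9]
width: 0.0006
time: 13.65
ee_pos: [0.5215, -0.2165, 0.2751]
eef_rot: [0.776, 0.631, -0.006, 0.003]
ft_force: [-0.4, 0.1, -0.6]
width: 0.0002
t 13.65 tip [ 0.5214 -0.2168  0.2531] axis [-0.006 -0.012 -1.   ] F [-0.4  0.1 -0.6] w 0.00021434540081574508
tool shift cm (tip to goal) [1.045e+01 1.000e-02 1.247e+01] turn -0.009 q [ 0.74  0.22 -0.5   1.56  0.12  1.39  0.02]
```

View pics/p6.png

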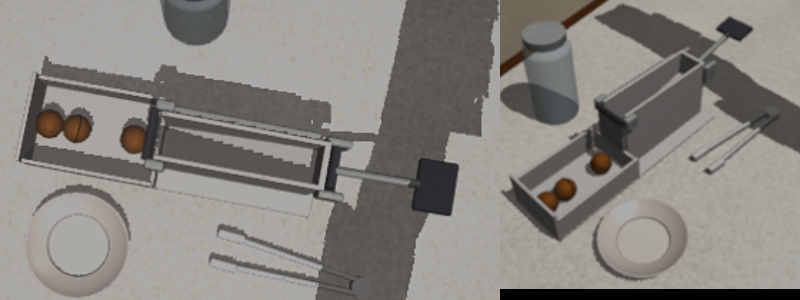

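The final picture shows all three walnuts in the tray, at (50,124), (77,128) and (134,139). The lid hangs shut at about x = 152, the lever is back up at (435,187), and the bystanders are in place with the arm clear.

```bash
python3 -c "from bench import r; print(r.close_job())"
```

```text
the job is handed in; nothing more can be done
None
```

I pressed the lever all the way down with the closed fingertips, and all three walnuts rolled into the tray. I then let the lever up slowly, moved the arm clear and handed the job in at about 14 s.

- **Press:** the wrist force climbed to about 30 N against the stop, and the pictures showed the lid open. I kept it down until all three walnuts were in the tray; the third rested on the tray floor about 51 mm short of its centre, nearest the lid.
- **Release:** I raised the finger at about 15 mm/s, so the lid took roughly 4 s to close. The pad followed the finger, with the force falling steadily from about 9 N to zero near the rest height.
- **Last checks:** the final picture shows the lid shut, the lever up, three walnuts in the tray, and the jar, saucer and tongs apparently unmoved. The finger is clear of the lever, about 125 mm above the pad's rest height. No check failed or disagreed.
- **Not measured:** the lid angle is only judged from the pictures and the finger height. I also checked the bystanders only by eye.

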